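Set the bench air regulator to the gauge's set marker and lock it

ROBOT

A 7-joint arm with a two-finger parallel gripper is mounted at the origin on the work surface. World frame = base frame: x ahead of the robot, y to its left, z up, the work surface at z = 0. Lengths are in mm, angles in rad, forces in N, time in s.
With the tool pointing down it reaches from about 400 to 925 mm from the base axis. Payload 5.6 kg.
Tool frame: the origin (TCP) lies between the finger pads; the fingertips stand ctrl.tip_reach ahead of it and the grasp point (between the pads) lies 3 mm ahead of it (ctrl.tip_reach is the distance from the TCP to the fingertips, in mm); z points along the fingers, x is the direction in which the jaws open and shut, and the axes are right-handed (so a half turn about z gives the same grasp; the last joint's range is limited). The gripper opens to 85 mm and grips with 20 to 120 N. Pads are 22 mm wide; open, the fingers measure 114 mm over their backs; the gripper's body (76 mm by 85 mm) begins 54 mm behind the grasp point. The pads swing forward as they close: fully open they stand 13 mm farther back than shut.
Start: joints at [-1.245, 0.468, -0.012, 1.603, 0.006, 1.071, -0.056], TCP at [234.362, 606.285, 253.29] pointing down, gripper open.
Joint ranges: [-2.53, 2.53], [-0.31, 2.02], [-1.57, 1.55], [0.28, 2.44], [-1.29, 4.43], [0.15, 1.84], [-2.92, 2.92]. Speed limits (rad/s): [2.57, 2.57, 3.14, 3.14, 3.14, 3.14, 3.14].

INTERFACE

Orientations are given as a unit quaternion [w, x, y, z].
In Python, from cell import ctrl, optics gives the robot as it stands.
- The arm moves only by the tool step_arm, never from a script. Its argument "motion" is a list that holds one entry, the list of rows, each a list of 5 numbers: the closure, from -1 (fully open) to 1 (shut), then the shift along the tool's x, y, z in m, then the turn about the tool's z in degrees. In form: [[[fingers, dx, dy, dz, spin], ...]]. A call has 1 to 5 rows; each row is the pose to reach, as a shift and turn from the pose measured when the call began, along the tool's axes at that moment; what a row does not reach only later rows make up. A row lasts 1/8 s, in which the tool goes at most 62.5 mm and 10.7 degrees, less where a joint would pass 70% of its speed; a pose out of reach is approached as far as the arm can. A call with a gripper value outside its range is refused whole. The fingers move at their own pace and stop on an object; the grip force is fixed at half the most. Time passes only in rows, so rows that repeat a pose let the fingers close. It gives the time, the measured TCP pose, the force and the opening at its end, in the units of the state.
- ctrl.observe(): the state, without advancing time (a new reading comes with each control period).
- optics.read_camera(name): name is "scene" or "top" or "wrist"; returns the picture (480x640x3 uint8, red, green, blue); there is no depth.
- optics.calibration(name): a dict with "mtx" (3x3 intrinsics, pixels), "dist" ([k1, k2, p1, p2, k3] as OpenCV has them; the pictures are not rectified), "cam_to_world" (4x4, takes a point from camera to world coordinates). Camera axes: x right, y down, z forward; pixel columns grow to the right and rows downward; lengths in mm; the calibration is good to about 2 mm. A picture is of the moment at which its call begins: read the wrist's pose just before it. calibration takes no time and is no camera call; for the wrist camera it gives the pose at the moment of the call.
- ctrl.finish_job(): hands the job in, once; it reports no verdict.
The state is a dict: "t": time; "q": joint angles; "joint_velocities": joint speeds; "tau": joint torques, N m; "tcp_pos": TCP position; "ee_rot": TCP orientation; "wrist_force": force on the tool from outside, world axes, zero at the start; "moment": the same for the moment, N m; "opening": finger opening in mm.
Only numpy, scipy, OpenCV 4.12 (cv2) and the standard library are available. Lean on these libraries where they do the work, as an engineer would, in place of code of your own. Each camera call takes 0.05 s, during which the arm holds its last target.

TASK

Turn the black knob of the air regulator until the gauge's black needle stands on its red set marker, then slide the knob's metal lock collar fully down so that the red band is covered and the setting cannot creep. The needle must still be on the marker when you have finished, and the other things on the bench stay where they are.

Things in the scene. Friction and masses are not known exactly. Their poses are not given: they have to be found in the camera images.
- air_box: Grey steel air-control box screwed to the bench, 200 (x) x 320 (y) x 90 mm, pale top panel. Origin: centre of its underside, on the bench; z up; its front (-x) faces the robot. On the panel: regulator knob axis at local (-25, -85) mm; 100 mm gauge at local (0, 68) mm, 14 mm high. A pipe with a yellow shut-off lever stands behind it (up to 80 mm high, to local x = 190 mm) and a coupler on its left end (to local y = 200 mm). It does not move.
- knob_top (a point): Centre of the flat top of the black fluted regulator knob, on its vertical turning axis, 88 mm above the box's panel (178 mm above the bench). The knob is a 44 mm diameter cylinder; 38 mm of it stands free above the raised collar. The point turns with the knob; its x axis lies along the white line on the knob's top.
- knob (a joint): Angle of the regulator knob, rad, 0 (closed) to 9.42; grows when turned clockwise seen from above, which raises the pressure. Stiffness: about 0.12 N m of friction, stays where it is left. Once the collar is down its inner teeth (15 degrees apart) catch in the bonnet after at most about a tooth's turn and the knob can no longer be turned on.
- collar_top (a point): Centre of the top face of the bare metal lock collar, a knurled ring 56 mm outside diameter and 14 mm high around the knob (a 6 mm ledge all round outside the knob). Raised (unlocked) its top is 50 mm above the panel and 38 mm below the knob's top, and a red band shows below it; locked it is 12 mm lower and covers the red band. It turns with the knob.
- collar (a joint): How far the lock collar has been slid down, m: 0 = raised (unlocked, as at the start), 0.012 = fully down, locked. It slides stiffly: some 8 N to start it down, rising to about 13 N just before it is home, where it meets a solid stop; it stays where it is left. It can be pushed down on its ledge or pinched and moved.
- needle (a joint): Angle of the gauge's black needle, rad, clockwise seen from above from the zero of the scale (box direction (-x, +y), lower left for someone on the robot's side); full scale 4.71. It follows the knob: needle = 0.5 x knob angle. It is behind the gauge's clear lens.
- set_hand (a joint): Angle of the gauge's red set marker hand, rad, same zero and sense as the needle, so the needle stands on the marker when the two values are equal. It is behind the lens and is not to be moved; at the start it always lies at a higher pressure (clockwise) than the needle, 0.5 to 1.5 rad ahead.
- needle_tip (a point): Tip of the black needle, 40 mm from the gauge's centre, about 98 mm above the bench. Its x axis points outward along the needle.
- set_tip (a point): Tip of the red set marker, 40 mm from the gauge's centre, about 98 mm above the bench; its broad end is 5 mm wide. Its x axis points outward along the marker.
- gauge_centre (a point): Centre of the gauge's lens, 103 mm above the bench.
- wrench: Steel combination wrench, 170 mm long, lying on the bench in front of the box; a bystander.
- oil_bottle: Closed cream-coloured cutting-oil bottle with a red cap, 58 mm diameter, 150 mm high, standing to the right of the box; a bystander. Origin at the centre of its base.
- nut_case: Clear lidded plastic case of nuts, 110 x 160 x 42 mm, lying to the left of the box; a bystander. Origin at the centre of its underside.

How it is judged:
By the outcome, as a careful person would: the job done as asked, in the order asked, and still so for the second after the job is handed in, with the robot touching nothing.
It also fails if it takes over 51 s, if anything falls off the work surface, if the arm or the gripper's body presses on something with over 40 N, if the wrist force passes 120 N, or if a joint passes its speed limit or range.

## Working session

There is one attempt and no reset: what is moved stays moved. The work goes in short steps, Python scripts to look and compute and a tool call to move; the robot and the scene stay as the last step left them, time stands still between calls to the robot, and variables do not carry over. Pictures are saved under pics/ and viewed, and the job is handed in when it is done.

Besides the shell and the picture viewer there is one more tool, called after "Call:" by a JSON object that holds its "fn" and its "kwargs", one argument or row to a line. step_arm: Moves the arm, as the interface text tells. Its arguments: {"type":"object","properties":{"motion":{"type":"array"}},"required":["motion"]}

```bash
ls; mkdir -p pics; python3 - <<'E'
from cell import ctrl, optics
import cv2
print(ctrl.observe(), ctrl.tip_reach)
for n in ("scene","top"):
    cv2.imwrite(f"pics/{n}0.png", optics.read_camera(n)[:,:,::-1]); c=optics.calibration(n); print(n,c)
E
```

```text
pics
{'t': 0.0, 'q': array([-1.24498191,  0.46840233, -0.0116137 ,  1.60364058,  0.00600436,
        1.07141816, -0.0563033 ]), 'joint_velocities': array([ 0.00041111, -0.00031005, -0.00075146,  0.00058504, -0.00092282,
        0.00029475, -0.000117  ]), 'tau': array([-1.80495226e-04, -5.32389021e+01,  2.16552720e-02, -2.51307124e+01,
        1.14824224e-02,  7.61299714e-03, -2.21604171e-05]), 'tcp_pos': array([234.19588354, 605.77065922, 252.31497102]), 'ee_rot': array([ 5.69176561e-04,  8.24790986e-01,  5.65436989e-01, -7.18883440e-04]), 'wrist_force': array([ 0.53138058, -0.09672951, -0.41372929]), 'moment': array([ 0.02057851, -0.00613113, -0.03994595]), 'opening': 85.48368907764848} 22.0
scene {'mtx': array([[571.1730233 ,   0.        , 315.15463544],
       [  0.        , 571.1730233 , 237.47458771],
       [  0.        ,   0.        ,   1.        ]]), 'dist': array([-0.05940337,  0.        ,  0.        ,  0.        ,  0.        ]), 'cam_to_world': array([[-5.93270776e-02,  7.40677286e-01, -6.69236472e-01,
         1.33252674e+03],
       [ 9.98209214e-01,  3.88745513e-02, -4.54657503e-02,
         1.88780937e+02],
       [-7.65918099e-03, -6.70735363e-01, -7.41657205e-01,
         9.67019463e+02],
       [ 0.00000000e+00,  0.00000000e+00,  0.00000000e+00,
         1.00000000e+00]])}
top {'mtx': array([[526.93677307,   0.        , 308.68894257],
       [  0.        , 526.93677307, 251.13459173],
       [  0.        ,   0.        ,   1.        ]]), 'dist': array([-0.13077693,  0.        ,  0.        ,  0.        ,  0.        ]), 'cam_to_world': array([[-1.30390814e-02, -9.87495977e-01,  1.57104032e-01,
         3.96518532e+02],
       [-9.99893635e-01,  1.39036560e-02,  4.40542390e-03,
         1.29295628e+02],
       [-6.53465879e-03, -1.57029879e-01, -9.87572233e-01,
         1.19639779e+03],
       [ 0.00000000e+00,  0.00000000e+00,  0.00000000e+00,
         1.00000000e+00]])}
```

View pics/scene0.png

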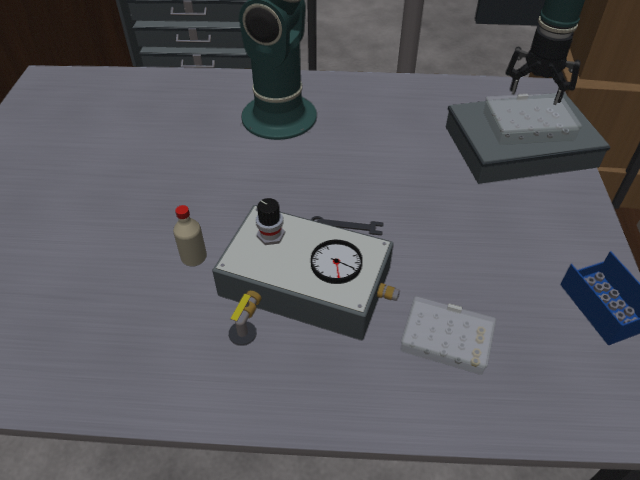

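View pics/top0.png

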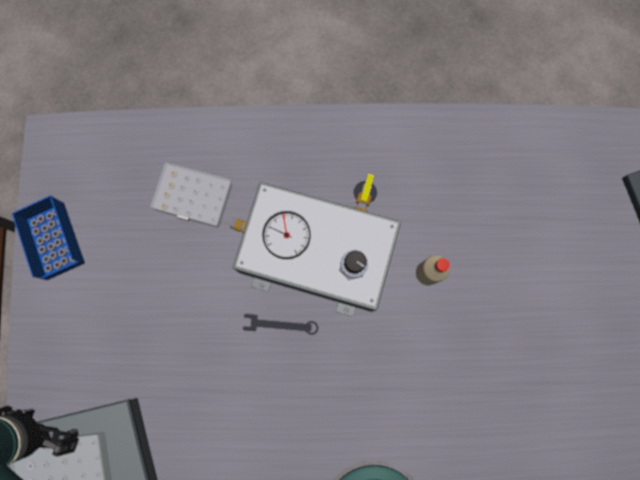

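Scene: knob top near (268,205), gauge (336,261). Top view: knob (355,262), gauge (286,235), needle pointing left and up, red marker near vertical. I'll zoom in on both.

```bash
python3 - <<'E'
import cv2,numpy as np
a=cv2.imread("pics/scene0.png")[190:290,230:380]; b=cv2.imread("pics/top0.png")[180:310,230:400]
cv2.imwrite("pics/z0.png",cv2.resize(a,None,fx=5,fy=5,interpolation=cv2.INTER_CUBIC))
cv2.imwrite("pics/z1.png",cv2.resize(b,None,fx=4.5,fy=4.5,interpolation=cv2.INTER_CUBIC))
E
```

```text
(no output)
```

View pics/z0.png

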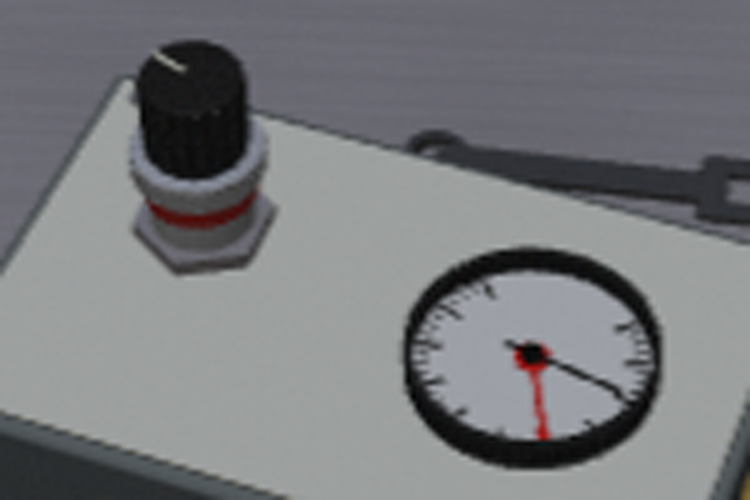

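View pics/z1.png

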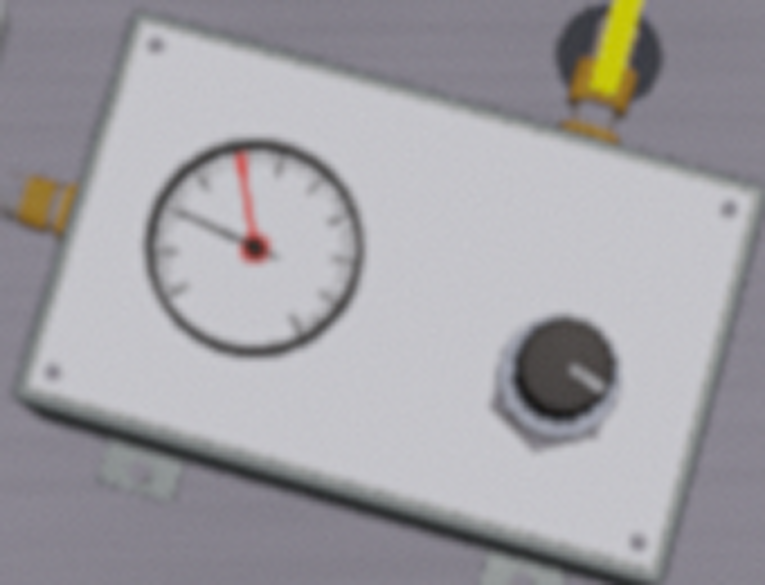

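```bash
cat > h.py <<'E'
import cv2,numpy as np
from cell import ctrl, optics
from scipy.spatial.transform import Rotation as R
def ray(c,uv):
    p=cv2.undistortPoints(np.array([[uv]],float),c["mtx"],c["dist"])[0,0]
    T=c["cam_to_world"]; d=T[:3,:3]@np.array([p[0],p[1],1]); return T[:3,3],d/np.linalg.norm(d)
def onz(c,uv,z):
    o,d=ray(c,uv); return o+d*(z-o[2])/d[2]
def tri(c1,u1,c2,u2):
    o1,d1=ray(c1,u1);o2,d2=ray(c2,u2)
    s,t=np.linalg.lstsq(np.c_[d1,-d2],o2-o1,rcond=None)[0]
    a,b=o1+s*d1,o2+t*d2; return (a+b)/2,np.linalg.norm(a-b)
def tcp():
    s=ctrl.observe(); q=s["ee_rot"]; return s,R.from_quat([q[1],q[2],q[3],q[0]]).as_matrix()
def delta(target,jawdir=None):
    s,M=tcp(); d=M.T@(np.array(target)-s["tcp_pos"]); out=None
    if jawdir is not None:
        v=M.T@np.array(jawdir); a=np.degrees(np.arctan2(v[1],v[0])); out=(a+90)%180-90
    return d/1000,out
E
python3 - <<'E'
from h import *
S,T=optics.calibration("scene"),optics.calibration("top")
s=lambda x,y:((x+.5)/5-.5+230,(y+.5)/5-.5+190)
t=lambda x,y:((x+.5)/4.5-.5+230,(y+.5)/4.5-.5+180)
# knob top disc
img=cv2.imread("pics/top0.png");g=cv2.cvtColor(img,cv2.COLOR_BGR2GRAY)
m=((g<110)).astype(np.uint8);m[:, :335]=0;m[:,375:]=0;m[:245]=0;m[277:]=0
cs,_=cv2.findContours(m,0,2);c=max(cs,key=cv2.contourArea);print("top knob",cv2.fitEllipse(c))
for n,f,k,ga in (("S",S,0,0),):pass
print("knob",tri(S,s(192,79),T,t(566,366)))
print("gauge",tri(S,s(533,357),T,t(255,247)))
for n,(C,f,l) in {"S":(S,s,[(533,354),(630,400),(543,440)]),"T":(T,t,[(255,247),(178,212),(241,155)])}.items():
    P=[onz(C,f(*p),98) for p in l]; 
    a=[np.degrees(np.arctan2(*(p-P[0])[[1,0]])) for p in P[1:]]
    print(n,np.round(P,1).tolist(),a,[np.linalg.norm(p-P[0]) for p in P[1:]])
# box corners in the top view at z=90
for p in [(138,15),(765,190),(658,575),(20,395)]: print(onz(T,t(*p),90).round(1))
b=onz(T,(443,265),150);print("bottle cap",b)
print("home tcp delta");print(tcp()[1].round(3))
E
```

```text
top knob ((354.5867919921875, 261.8578796386719), (21.334508895874023, 22.711101531982422), 45.08633041381836)
knob (array([538.19898519,  42.55883383, 175.6346328 ]), np.float64(0.3455575590117039))
gauge (array([607.89088821, 181.06364019,  96.94507224]), np.float64(0.5709947661880101))
S [[607.3, 180.7, 98.0], [628.6, 219.4, 98.0], [650.2, 186.1, 98.0]] [np.float64(61.049962259605024), np.float64(7.107771433387674)] [np.float64(44.135521142715554), np.float64(43.28468391283696)]
T [[607.7, 181.3, 98.0], [625.1, 217.7, 98.0], [652.3, 187.7, 98.0]] [np.float64(64.43173960946994), np.float64(8.163861108441777)] [np.float64(40.32022933202138), np.float64(45.04333745862195)]
[724.5 237.8  90. ]
[633.6 -62.3  90. ]
[451.1  -5.   90. ]
[539.8 293.2  90. ]
bottle cap [ 530.85774413 -136.49641532  150.        ]
home tcp delta
[[ 0.361  0.933 -0.   ]
 [ 0.933 -0.361 -0.002]
 [-0.002  0.    -1.   ]]
```

Measured knob–gauge distance is 155.0 mm (155.0 expected) and knob-top height 175.6 mm (178 expected), so box yaw is about -17.4°. The needle has about 56° to go, which is about 112° of knob. Moving over the knob.

```bash
python3 - <<'E'
from h import *
print(delta([538.2,42.6,290]))
E
```

```text
(array([-0.41579167,  0.48661069, -0.03683519]), None)
```

Call:
{"fn": "step_arm", "kwargs": {
  "motion": [
    [[-1,-0.04,0.046,-0.037,0],[-1,-0.08,0.092,-0.037,0],[-1,-0.12,0.138,-0.037,0],[-1,-0.16,0.184,-0.037,0],[-1,-0.2,0.23,-0.037,0]]
  ]
}}

```text
t: 0.72
tcp_pos: [376.6, 335.6, 289.6]
ee_rot: [0.001, 0.825, 0.565, -0.001]
wrist_force: [1.0, 0.3, -0.1]
opening: 85.6
```

```bash
python3 - <<'E'
from h import *
print(delta([538.2,42.6,290]));print(tcp())
E
```

```text
(array([-2.15000794e-01,  2.56380191e-01,  8.37839535e-06]), None)
({'t': 0.725, 'q': array([-0.88174439,  0.18012364,  0.09853943,  1.91821344, -0.01948889,
        1.04573736,  0.42689724]), 'joint_velocities': array([ 0.6422891 , -0.26833549,  0.30275832,  0.33520504, -0.0382724 ,
       -0.07011422,  0.94665401]), 'tau': array([ -4.30364549, -35.27058005,  -1.14907499, -24.49614823,
        -0.06042879,   0.28135199,  -1.02073286]), 'tcp_pos': array([376.59679049, 335.58532753, 289.62011443]), 'ee_rot': array([ 5.15927237e-04,  8.24801429e-01,  5.65421843e-01, -6.89320254e-04]), 'wrist_force': array([ 1.02116891,  0.29796114, -0.10900722]), 'moment': array([ 0.04935839, -0.07418839,  0.04185839]), 'opening': 85.6450863814205}, array([[ 3.60595328e-01,  9.32722200e-01, -5.53671602e-04],
       [ 9.32720778e-01, -3.60595746e-01, -1.63058850e-03],
       [-1.72053772e-03,  7.15615876e-05, -9.99998517e-01]]))
```

Call:
{"fn": "step_arm", "kwargs": {
  "motion": [
    [[-1,-0.04,0.048,0,0],[-1,-0.08,0.096,0,0],[-1,-0.12,0.144,0,0],[-1,-0.16,0.192,0,0],[-1,-0.2,0.24,0,0]]
  ]
}}

```text
t: 1.35
tcp_pos: [527.9, 62.5, 290.0]
ee_rot: [0.0, 0.825, 0.566, -0.001]
wrist_force: [0.3, 0.3, -0.6]
opening: 85.3
```

Call:
{"fn": "step_arm", "kwargs": {
  "motion": [
    [[-1,-0.02,0.023,0,0],[-1,-0.02,0.023,0,0]]
  ]
}}

```text
t: 1.6
tcp_pos: [542.6, 32.4, 289.6]
ee_rot: [0.001, 0.826, 0.563, -0.001]
wrist_force: [-1.6, 0.3, -0.2]
opening: 85.3
```

```bash
python3 - <<'E'
from h import *
print(delta([538.2,42.6,290]));s,M=tcp();print(s["tcp_pos"],s["q"])
c=optics.calibration("wrist");cv2.imwrite("pics/w1.png",optics.read_camera("wrist")[:,:,::-1])
np.save("w1.npy",c,allow_pickle=True);print(c["cam_to_world"].round(2))
E
```

```text
(array([ 0.00783483, -0.00784441, -0.00040181]), None)
[542.63885918  32.43958429 289.62138466] [-0.41452582  0.25095325  0.34789059  1.84439236 -0.09401394  1.06371348
  1.16588437]
[[ 3.7000e-01  8.8000e-01  2.9000e-01  4.6790e+02]
 [ 9.3000e-01 -3.5000e-01 -1.2000e-01  6.1890e+01]
 [-0.0000e+00  3.1000e-01 -9.5000e-01  4.0993e+02]
 [ 0.0000e+00  0.0000e+00  0.0000e+00  1.0000e+00]]
```

View pics/w1.png

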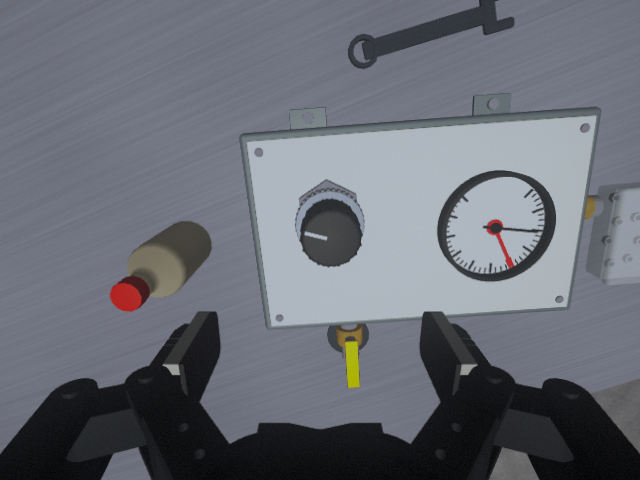

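Wrist view: knob top disc (331,233), gauge hub (495,228), needle to the right (545,231), red tip (512,268). Refining with masks.

```bash
cat >> h.py <<'E'
def gauge(img,c,box,verbose=1):
    # red and black pixels inside the dial, projected to z=98; principal directions from the hub
    x0,y0,x1,y1=box; sub=img[y0:y1,x0:x1].astype(int)
    r,g,b=sub[...,0],sub[...,1],sub[...,2]
    red=(r>120)&(g<90)&(b<90); blk=(r<90)&(g<90)&(b<90)
    def pts(m):
        ys,xs=np.nonzero(m); return np.array([onz(c,(x+x0,y+y0),98)[:2] for x,y in zip(xs,ys)])
    return pts(red),pts(blk)
def hands(img,c,box,ctr):
    R_,B=gauge(img,c,box)
    # hub centre: red blob near ctr
    near=np.vstack([R_[np.hypot(*(R_-ctr).T)<8],B[np.hypot(*(B-ctr).T)<8]])
    hub=cv2.minEnclosingCircle(near.astype(np.float32))[0] if 0 else None
    out={}
    for n,P in (("red",R_),("black",B)):
        v=P-ctr; rr=np.hypot(*v.T); k=(rr>11)&(rr<31); v=v[k]
        a=np.arctan2(v[:,1],v[:,0]); 
        med=np.angle(np.exp(1j*a).mean())
        for _ in range(4):
            dd=np.angle(np.exp(1j*(a-med))); kk=np.abs(dd)<0.25; med+=np.sum(dd[kk]*rr[k][kk]**2)/np.sum(rr[k][kk]**2)
        out[n]=(np.degrees(med),int(kk.sum()),len(v))
    return out
E
python3 - <<'E'
from h import *
c=np.load("w1.npy",allow_pickle=True).item()
im=cv2.imread("pics/w1.png")[:,:,::-1]
g=im.max(axis=2)
# knob
m=(g<100).astype(np.uint8);m[:185]=0;m[290:]=0;m[:,:280]=0;m[:,380:]=0
cs,_=cv2.findContours(m,0,2);k=max(cs,key=cv2.contourArea);e=cv2.fitEllipse(k);print("knob",e,cv2.boundingRect(k))
# gauge ring
m=(g<80).astype(np.uint8);m[:150]=0;m[300:]=0;m[:,:420]=0;m[:,575:]=0
cs,_=cv2.findContours(m,0,2);k=max(cs,key=cv2.contourArea);e=cv2.fitEllipse(k);print("gauge outer",e,onz(c,e[0],104), onz(c,e[0],98))
# hub
m=((im[...,0]>120)&(im[...,1]<90)); ys,xs=np.nonzero(m[210:245,478:512]);print("hub",xs.min()+478,xs.max()+478,ys.min()+210,ys.max()+210)
T=optics.calibration("top")
print("tri gauge",tri(c,(495,228),T,(286.2,234.5)))
for ctr_px in [(495,228)]:
    ctr=onz(c,ctr_px,98)[:2];print(ctr,hands(im,c,(440,170,555,282),ctr))
print("knob top", onz(c,(331,232.5),178), tri(c,(331,232.5),T,(355.3,261.0)))
z=im[150:300,280:570,::-1];cv2.imwrite("pics/w1z.png",cv2.resize(z,None,fx=2.75,fy=2.75,interpolation=cv2.INTER_CUBIC))
E
```

```text
knob ((330.25946044921875, 232.8121337890625), (60.600215911865234, 67.06856536865234), 174.28787231445312) (300, 199, 63, 68)
gauge outer ((496.152587890625, 224.9583282470703), (105.96871948242188, 119.95503997802734), 60.84890365600586) [601.75238751 180.00914843 104.        ] [604.37759148 182.32566288  98.        ]
hub 487 503 220 244
tri gauge (array([608.11160975, 181.64382403,  95.35442389]), np.float64(0.1813210445502219))
[606.85643427 180.6864715 ] {'red': (np.float64(7.80737472729182), 60, 60), 'black': (np.float64(64.73021552334656), 33, 33)}
knob top [533.08715907  44.10204126 178.        ] (array([542.1509404 ,  41.01894487, 145.93320601]), np.float64(1.2453553680861291))
```

View pics/w1z.png

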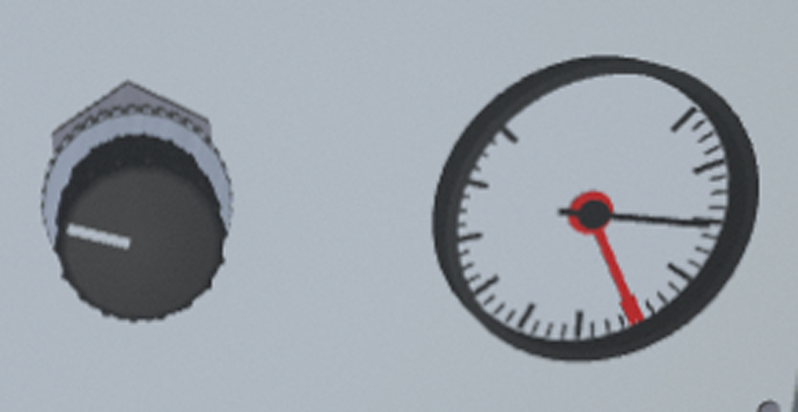

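```bash
python3 - <<'E'
from h import *
c=np.load("w1.npy",allow_pickle=True).item();T=optics.calibration("top");S=optics.calibration("scene")
t=lambda x,y:((x+.5)/4.5-.5+230,(y+.5)/4.5-.5+180)
s=lambda x,y:((x+.5)/5-.5+230,(y+.5)/5-.5+190)
u=(331.5,237.8);print(onz(c,u,178),onz(T,t(566,366),178),onz(S,s(192,79),178),tri(c,u,S,s(192,79)),tri(c,u,T,t(566,366)))
im=cv2.imread("pics/w1.png")[:,:,::-1]
for p in [(495.6,227.5),(495,228),(495.6,228)]:
    ctr=onz(c,p,98)[:2];print(ctr,hands(im,c,(440,170,555,282),ctr))
print(delta([538,43,200]))
E
```

```text
[536.77473547  43.06516975 178.        ] [537.85338726  42.9321544  178.        ] [540.57150103  42.82200371 178.        ] (array([537.6661621 ,  42.55893096, 175.09862402]), np.float64(0.5415191832141739)) (array([538.79113739,  42.43627516, 171.22316046]), np.float64(0.15711597803724364))
[606.58733152 181.31260999] {'red': (np.float64(6.136008727785258), 60, 60), 'black': (np.float64(63.44311050038595), 32, 33)}
[606.85643427 180.6864715 ] {'red': (np.float64(7.80737472729182), 60, 60), 'black': (np.float64(64.73021552334656), 33, 33)}
[607.06015836 181.20714477] {'red': (np.float64(6.657943804956747), 60, 60), 'black': (np.float64(64.55243361977193), 33, 34)}
(array([ 0.00646363, -0.00662591,  0.08948919]), None)
```

Knob axis is (538,43), consistent across three views. Descending to TCP z of about 172 mm.

Call:
{"fn": "step_arm", "kwargs": {
  "motion": [
    [[-1,0.0065,-0.0066,0.03,0],[-1,0.0065,-0.0066,0.07,0],[-1,0.0065,-0.0066,0.1,0],[-1,0.0065,-0.0066,0.1,0],[-1,0.0065,-0.0066,0.1,0]]
  ]
}}

```text
t: 2.28
tcp_pos: [538.5, 44.0, 190.5]
ee_rot: [0.0, 0.825, 0.565, -0.0]
wrist_force: [0.2, -1.1, -0.2]
opening: 85.2
```

```bash
python3 - <<'E'
from h import *
print(delta([538,43,172]))
c=optics.calibration("wrist");cv2.imwrite("pics/w2.png",optics.read_camera("wrist")[:,:,::-1])
s,M=tcp();print(s["tcp_pos"],s["q"],s["t"])
E
```

```text
(array([-1.11612039e-03, -9.56508978e-05,  1.85416441e-02]), None)
[538.83257587  43.79028226 190.93821713] [-0.40405354  0.3649863   0.31946616  1.94588995 -0.14825959  0.85250155
  1.19448028] 2.325
```

View pics/w2.png

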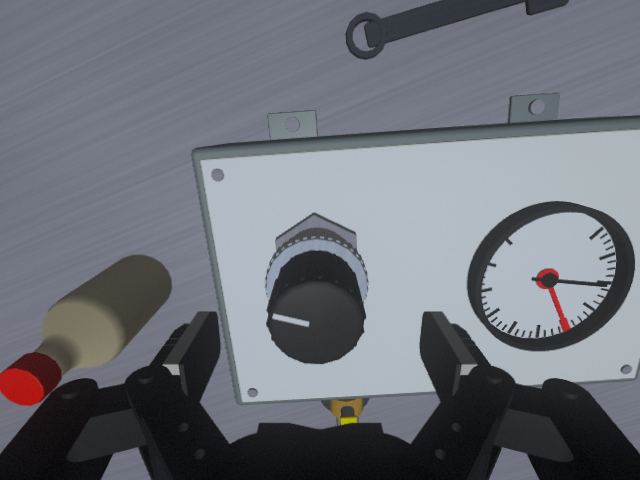

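The knob (centre at col 317) sits midway between the pads (mid-column about 319). Lower and close.

Call:
{"fn": "step_arm", "kwargs": {
  "motion": [
    [[-1,-0.001,0,0.019,0],[-1,-0.001,0,0.019,0],[0.2,-0.001,0,0.019,0],[0.2,-0.001,0,0.019,0],[0.2,-0.001,0,0.019,0]]
  ]
}}

```text
t: 2.95
tcp_pos: [538.6, 42.1, 173.1]
ee_rot: [0.001, 0.825, 0.565, 0.0]
wrist_force: [-1.8, -2.2, 6.8]
opening: 42.6
```

```bash
python3 - <<'E'
from h import *
c=optics.calibration("wrist");im=optics.read_camera("wrist");cv2.imwrite("pics/w3.png",im[:,:,::-1])
s,M=tcp();print(s["tcp_pos"],s["q"],s["t"],s["wrist_force"],s["moment"],s["opening"])
np.save("w3.npy",c,allow_pickle=True)
E
```

```text
[538.67209117  42.17347633 173.13735592] [-0.39549661  0.38992552  0.31383146  1.95952164 -0.16032047  0.814783
  1.20719705] 3.0 [-2.98763941 -2.63762709  7.48551304] [-0.33289825  0.59355634  0.11206535] 42.4230398866308
```

View pics/w3.png

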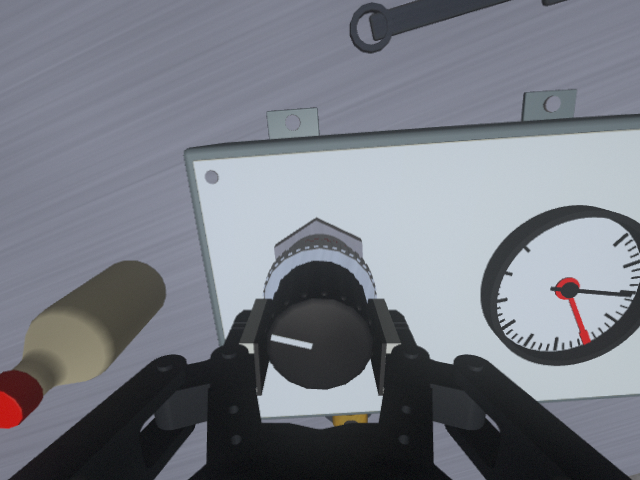

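Gripped at 42.5 mm. Turn clockwise in stages.

Call:
{"fn": "step_arm", "kwargs": {
  "motion": [
    [[0.2,0,0,0,10],[0.2,0,0,0,20],[0.2,0,0,0,30],[0.2,0,0,0,40],[0.2,0,0,0,50]]
  ]
}}

```text
t: 3.62
tcp_pos: [538.1, 41.6, 173.2]
ee_rot: [0.001, 0.987, 0.16, -0.0]
wrist_force: [-2.2, -0.1, 0.5]
opening: 42.3
```

```bash
python3 - <<'E'
from h import *
c=optics.calibration("wrist");im=optics.read_camera("wrist");cv2.imwrite("pics/w4.png",im[:,:,::-1])
s,M=tcp();print(s["tcp_pos"],s["q"],s["t"],s["wrist_force"],s["moment"],s["opening"],np.degrees(np.arctan2(M[1,0],M[0,0])))
T=optics.calibration("top");im=optics.read_camera("top");cv2.imwrite("pics/t4.png",cv2.resize(im[170:320,220:420,::-1],None,fx=4,fy=4,interpolation=2))
E
```

```text
[538.15609206  41.59907244 173.20821095] [-0.55614144  0.41144279  0.5179253   1.9700752  -0.26983353  0.82762176
  0.42722726] 3.675 [-3.17246805 -1.85550744  1.69074   ] [-0.30175208  0.41072818 -0.15389527] 42.221025275814085 18.165864149011743
```

View pics/t4.png

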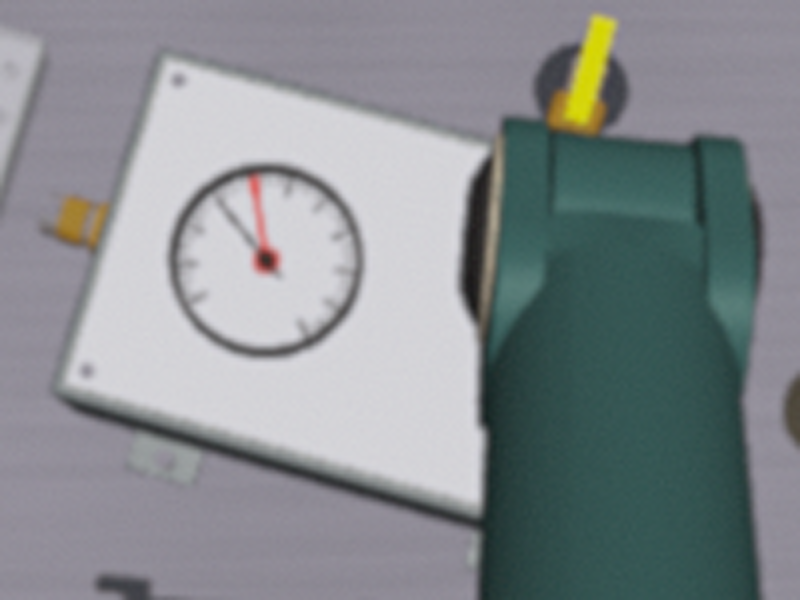

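View pics/w4.png

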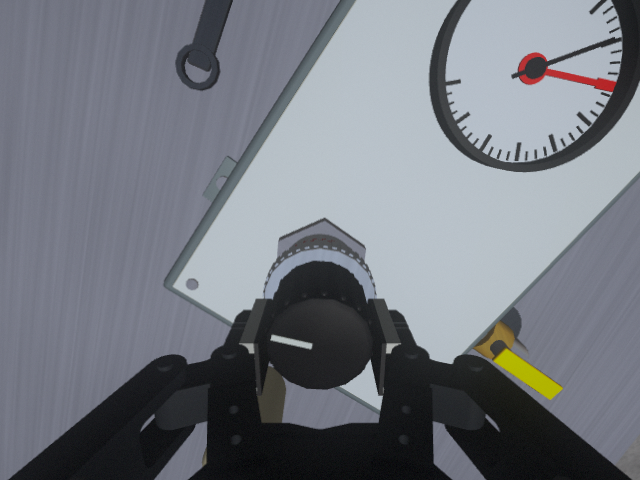

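```bash
python3 - <<'E'
from h import *
T=optics.calibration("top");c=optics.calibration("wrist");im=cv2.imread("pics/w4.png")[:,:,::-1]
for p in [(535,68),(535.5,67.5)]:
    ctr=onz(c,p,98)[:2];print(ctr,hands(im,c,(440,0,640,150),ctr))
def top(f,full):
    pass
t4=lambda x,y:((x+.5)/4-.5+220,(y+.5)/4-.5+170)
P=[onz(T,t4(*p),98) for p in [(266,260),(219,198),(254,178)]]
print([np.degrees(np.arctan2(*(p-P[0])[[1,0]])) for p in P[1:]])
E
```

```text
[606.08353357 181.27132576] {'red': (np.float64(7.386575257447683), 239, 239), 'black': (np.float64(38.968775414715815), 159, 166)}
[606.21208002 181.56156696] {'red': (np.float64(6.718387627104512), 239, 239), 'black': (np.float64(38.62514194637419), 159, 169)}
[np.float64(36.18161815298066), np.float64(7.846185125522624)]
```

About 31.7° of needle remains, or 63° of knob. Turn 50° more, then look.

Call:
{"fn": "step_arm", "kwargs": {
  "motion": [
    [[0.2,0,0,0,10],[0.2,0,0,0,20],[0.2,0,0,0,30],[0.2,0,0,0,40],[0.2,0,0,0,50]]
  ]
}}

```text
t: 4.35
tcp_pos: [537.5, 41.6, 173.2]
ee_rot: [0.001, 0.963, -0.27, -0.0]
wrist_force: [-3.1, 0.1, 0.9]
opening: 42.6
```

```bash
python3 - <<'E'
from h import *
c=optics.calibration("wrist");im=optics.read_camera("wrist");cv2.imwrite("pics/w5.png",im[:,:,::-1])
np.save("w5.npy",c,allow_pickle=True)
s,M=tcp();print(s["tcp_pos"],s["q"],s["t"],s["wrist_force"],s["moment"],s["opening"],np.degrees(np.arctan2(M[1,0],M[0,0])))
T=optics.calibration("top");im=optics.read_camera("top");cv2.imwrite("pics/t5.png",cv2.resize(im[170:320,220:420,::-1],None,fx=4,fy=4,interpolation=2))
E
```

```text
[537.48786318  41.58542478 173.1908878 ] [-0.71562828  0.45437583  0.72948341  1.97969646 -0.39575945  0.85452259
 -0.32309576] 4.4 [-4.90409182 -0.59119747  2.80722843] [-0.24303328  0.71251635 -0.12525266] 42.32412982118391 -31.654587754953454
```

View pics/t5.png

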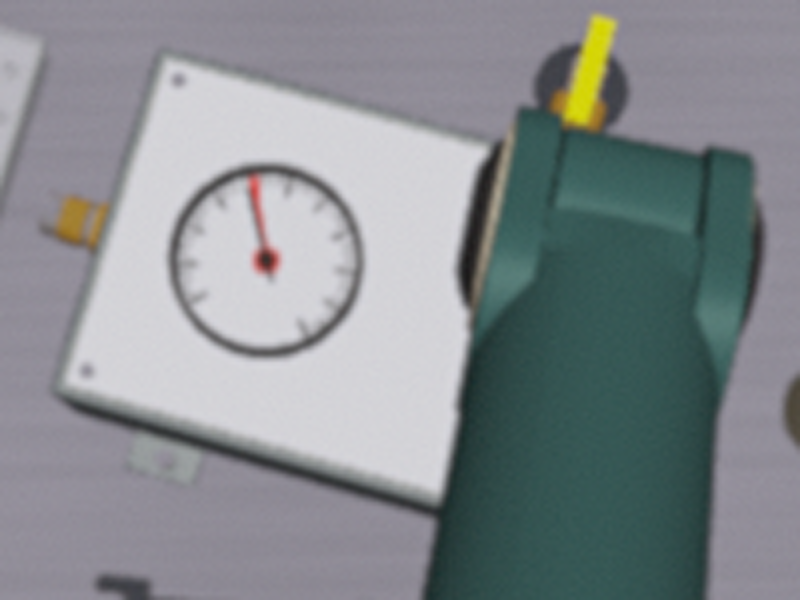

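View pics/w5.png

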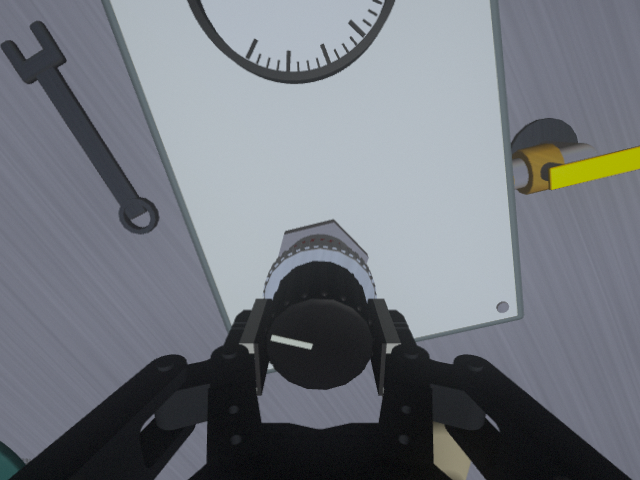

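The turn so far is 100.7°. About 13.5° of knob is left, and the top view shows the needle just before the red marker. Turn 13° more.

Call:
{"fn": "step_arm", "kwargs": {
  "motion": [
    [[0.2,0,0,0,7],[0.2,0,0,0,13],[0.2,0,0,0,13],[0.2,0,0,0,13]]
  ]
}}

```text
t: 4.95
tcp_pos: [537.3, 41.7, 173.2]
ee_rot: [0.001, 0.928, -0.374, -0.001]
wrist_force: [-2.7, 0.4, 1.8]
opening: 42.4
```

```bash
python3 - <<'E'
from h import *
s,M=tcp();print(s["tcp_pos"],s["q"],s["t"],s["wrist_force"],s["moment"],s["opening"],np.degrees(np.arctan2(M[1,0],M[0,0])))
for n,(a,b,x,y,f) in {"top":(205,265,255,320,10),"scene":(230,290,305,370,10)}.items():
    im=optics.read_camera(n);cv2.imwrite(f"pics/{n}6f.png",im[:,:,::-1]);cv2.imwrite(f"pics/{n}6.png",cv2.resize(im[a:b,x:y,::-1],None,fx=f,fy=f,interpolation=2))
E
```

```text
[537.31875938  41.70420782 173.21898292] [-0.75427112  0.46934175  0.78298447  1.98194036 -0.43051634  0.86424279
 -0.50375495] 4.95 [-2.71403977  0.35341992  1.83485798] [-0.14456233  0.52167009  0.0760794 ] 42.39331645343575 -43.87877734748982
```

View pics/top6.png

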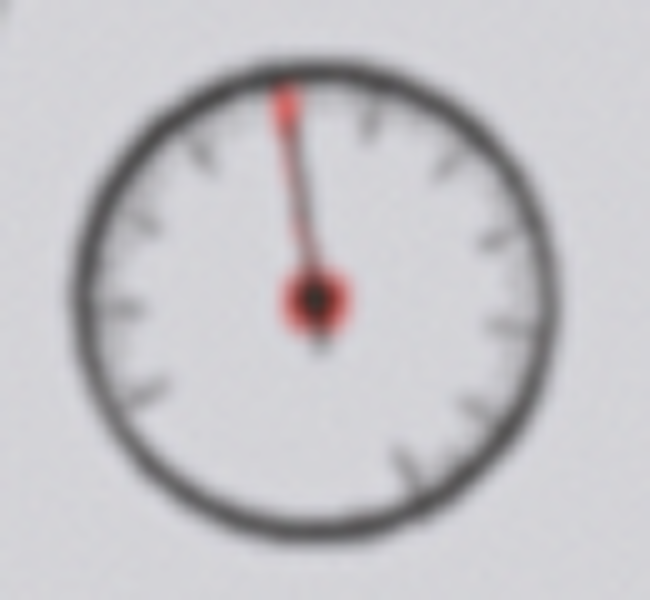

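View pics/scene6.png

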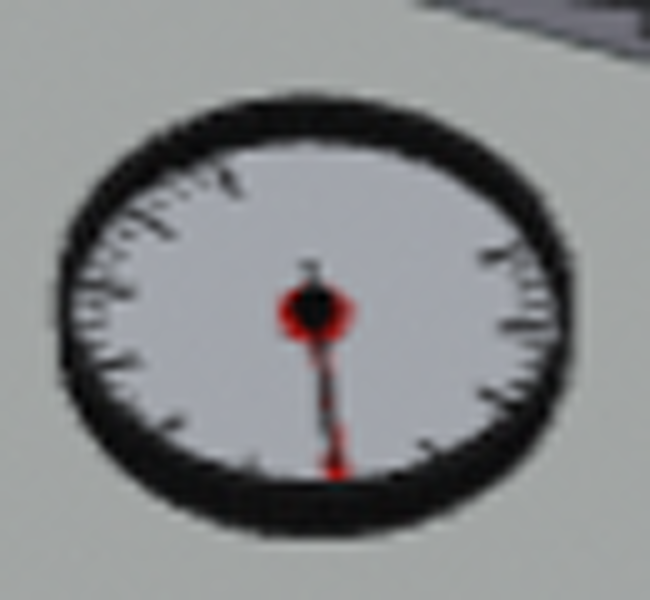

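Needle is visually on the marker in both views. Release, rise, and check with the wrist camera looking at the gauge before locking.

Call:
{"fn": "step_arm", "kwargs": {
  "motion": [
    [[-1,0,0,0,0],[-1,0,0,0,0],[-1,0,0,0,0],[-1,0,0,-0.05,0],[-1,0,0,-0.1,0]]
  ]
}}

```text
t: 5.68
tcp_pos: [537.4, 41.7, 274.2]
ee_rot: [0.002, 0.927, -0.374, -0.001]
wrist_force: [0.6, 0.6, -0.2]
opening: 85.4
```

```bash
python3 - <<'E'
from h import *
s,M=tcp();print(s["tcp_pos"],s["t"],s["wrist_force"],s["opening"])
c=optics.calibration("wrist");p=onz(c,(320,200),98);print(p)
# want the optical point on the gauge with TCP z=260
C=c["cam_to_world"].copy();C[2,3]+=260-s["tcp_pos"][2];c2=dict(c);c2["cam_to_world"]=C
p=onz(c2,(320,180),98);t=np.r_[s["tcp_pos"][:2]+[607-p[0],181-p[1]],260];print(t,delta(t))
E
```

```text
[537.41317184  41.7420582  274.18356034] 5.675 [ 0.59861617  0.57187314 -0.18508875] 85.39360771916411
[553.02606215  57.67689376  98.        ]
[578.22610527 151.42381337 260.        ] (array([-0.04676743, -0.1073311 ,  0.01377678]), None)
```

Call:
{"fn": "step_arm", "kwargs": {
  "motion": [
    [[-1,-0.023,-0.053,0.007,0],[-1,-0.046,-0.107,0.014,0],[-1,-0.046,-0.107,0.014,0],[-1,-0.046,-0.107,0.014,0]]
  ]
}}

```text
t: 6.18
tcp_pos: [578.4, 150.2, 259.5]
ee_rot: [0.002, 0.927, -0.374, -0.001]
wrist_force: [-0.1, -0.8, 0.5]
opening: 85.3
```

```bash
python3 - <<'E'
from h import *
c=optics.calibration("wrist");im=optics.read_camera("wrist");cv2.imwrite("pics/w7.png",im[:,:,::-1])
np.save("w7.npy",c,allow_pickle=True);s,M=tcp();print(s["tcp_pos"],s["t"])
im=optics.read_camera("top");cv2.imwrite("pics/t7.png",im[:,:,::-1])
E
```

```text
[578.46471077 149.32644253 259.78479904] 6.225
```

View pics/w7.png

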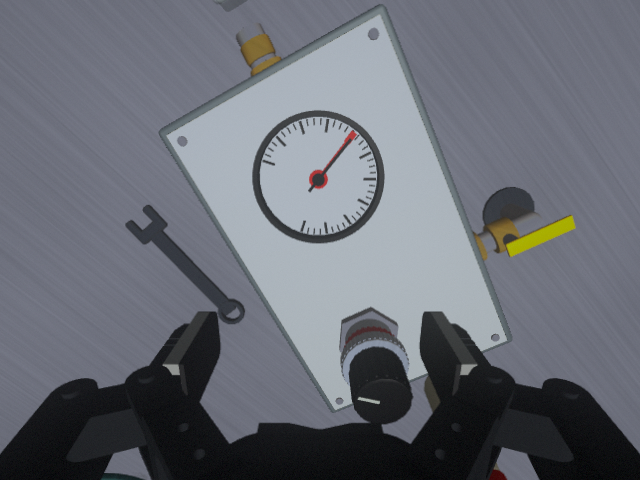

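```bash
python3 - <<'E'
from h import *
c=np.load("w7.npy",allow_pickle=True).item();im=cv2.imread("pics/w7.png")[:,:,::-1]
# red-ness & blackness centroid vs radius along hands, in projected coordinates
x0,y0,x1,y1=262,120,375,235
for p in [(318.5,179)]:
    ctr=onz(c,p,98)[:2];print(ctr,hands(im,c,(x0,y0,x1,y1),ctr))
cv2.imwrite("pics/w7z.png",cv2.resize(im[120:200,290:380,::-1],None,fx=7.5,fy=7.5,interpolation=2))
E
```

```text
[606.93221899 181.01560415] {'red': (np.float64(11.419263185529768), 25, 25), 'black': (np.float64(7.624499731399989), 60, 64)}
```

View pics/w7z.png

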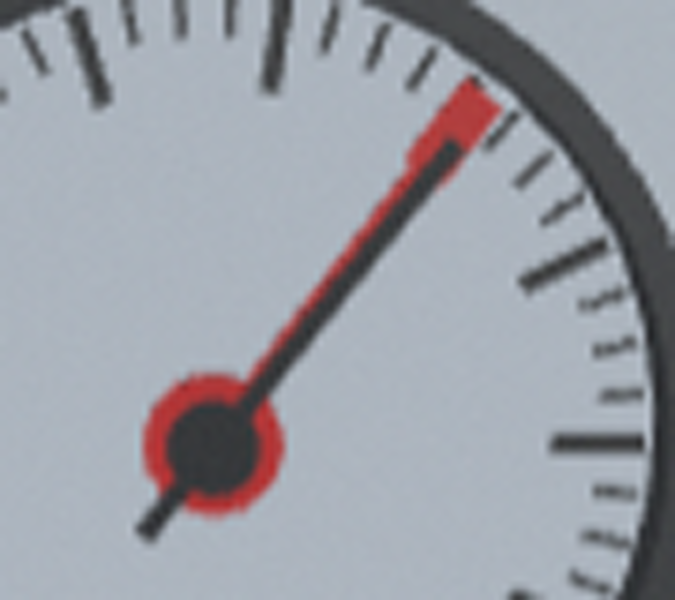

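```bash
python3 - <<'E'
from h import *
c=np.load("w7.npy",allow_pickle=True).item();im=cv2.imread("pics/w7.png")[:,:,::-1].astype(int)
f=lambda x,y:((x+.5)/7.5-.5+290,(y+.5)/7.5-.5+120)
P={n:onz(c,f(*p),98)[:2] for n,p in dict(hub=(213.5,444.5),tip=(456,144),tail=(148,534),r1=(472,78),r2=(501,106)).items()}
an=lambda a,b:np.degrees(np.arctan2(*(b-a)[::-1]))
print(an(P["tail"],P["tip"]),an(P["hub"],P["tip"]),an(P["hub"],(P["r1"]+P["r2"])/2),{k:(v-P["hub"]).round(1).tolist() for k,v in P.items()})
# mask based: needle by PCA of black, red outer part (beyond needle tip) by centroid
r,g,b=im[...,0],im[...,1],im[...,2]
sub=np.zeros(r.shape,bool);sub[120:200,290:380]=1
w=np.clip((r-g)/130.,0,1)*sub
ys,xs=np.nonzero(w>0.15);Q=np.array([onz(c,(x,y),98)[:2] for x,y in zip(xs,ys)])-P["hub"];W=w[ys,xs]
rad=np.hypot(*Q.T);k=rad>36.5;m=(Q[k]*W[k,None]).sum(0)/W[k].sum();print("red end",np.degrees(np.arctan2(m[1],m[0])),np.hypot(*m),rad.max())
k=rad<8;m=(Q[k]*W[k,None]).sum(0)/W[k].sum();print("red hub",m)
d=np.clip((150-np.maximum(r,g))/100.,0,1)*sub
ys,xs=np.nonzero(d>0.3);Q=np.array([onz(c,(x,y),98)[:2] for x,y in zip(xs,ys)])-P["hub"];W=d[ys,xs];rad=np.hypot(*Q.T);a=np.degrees(np.arctan2(Q[:,1],Q[:,0]))
for lo,hi in((12,20),(20,28),(28,34)):
    k=(rad>lo)&(rad<hi)&(abs(a-7)<8);print("needle",lo,(a[k]*W[k]).sum()/W[k].sum(),k.sum())
E
```

```text
7.513243557637846 6.894239457778074 8.039369339607354 {'hub': [0.0, 0.0], 'tip': [39.2, 4.7], 'tail': [-11.7, -2.0], 'r1': [44.7, 8.4], 'r2': [45.0, 4.3]}
red end 8.563820096030058 41.37314719013654 45.27216365902702
red hub [0.10967468 0.30573844]
needle 12 6.57534188675753 30
needle 20 6.830699379913929 29
needle 28 6.9186813442931685 23
```

Close-up: the needle lies on the red marker's broad end but about 1.3° past its centreline (needle 6.9°, red about 8.3°). I'll regrip and back off about 2.5° of knob, then press the collar.

```bash
python3 - <<'E'
from h import *
print(delta([538,42.3,173.2]))
E
```

```text
(array([0.04513515, 0.10451352, 0.08720832]), None)
```

Call:
{"fn": "step_arm", "kwargs": {
  "motion": [
    [[-1,0.022,0.052,0,0],[-1,0.045,0.104,0,0],[-1,0.045,0.104,0,0],[-1,0.045,0.1045,0,0],[-1,0.045,0.1045,0.03,0]]
  ]
}}

```text
t: 6.9
tcp_pos: [540.0, 43.8, 231.8]
ee_rot: [0.0, 0.927, -0.375, 0.001]
wrist_force: [-0.2, 0.3, 0.0]
opening: 85.3
```

```bash
python3 - <<'E'
from h import *
print(delta([538,42.3,173.2]))
E
```

```text
(array([-0.00055857,  0.00249144,  0.05863168]), None)
```

Call:
{"fn": "step_arm", "kwargs": {
  "motion": [
    [[-1,-0.0005,0.0025,0.03,0],[-1,-0.0005,0.0025,0.058,0],[-1,-0.0005,0.0025,0.058,0],[-1,-0.0005,0.0025,0.058,0]]
  ]
}}

```text
t: 7.4
tcp_pos: [538.8, 42.6, 174.6]
ee_rot: [-0.0, 0.927, -0.374, 0.002]
wrist_force: [-0.1, -0.6, 0.1]
opening: 85.1
```

Call:
{"fn": "step_arm", "kwargs": {
  "motion": [
    [[0.2,0,0,0,0],[0.2,0,0,0,0],[0.2,0,0,0,0],[0.2,0,0,0,0]]
  ]
}}

```text
t: 7.9
tcp_pos: [538.9, 43.3, 175.7]
ee_rot: [-0.001, 0.927, -0.374, 0.002]
wrist_force: [-4.5, 1.5, 8.4]
opening: 42.5
```

```bash
python3 - <<'E'
from h import *
s,M=tcp();print(s["tcp_pos"],s["t"],s["wrist_force"],s["moment"],s["opening"],np.degrees(np.arctan2(M[1,0],M[0,0])))
im=optics.read_camera("top");cv2.imwrite("pics/t8.png",cv2.resize(im[205:265,255:320,::-1],None,fx=10,fy=10,interpolation=2))
E
```

```text
[538.87915688  43.27359434 175.71229534] 7.9 [-4.46593693  1.50243707  8.43391334] [ 0.26003764  0.68266137 -0.00196184] 42.45680489045638 -43.93003251477934
```

View pics/t8.png

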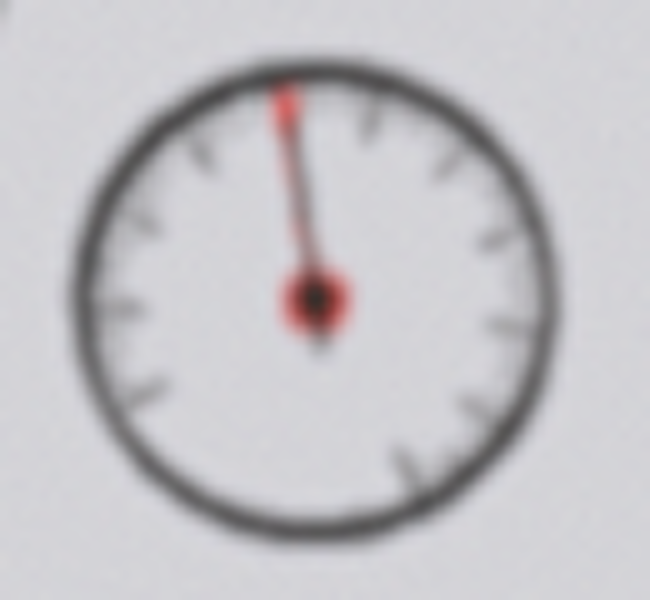

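The needle sits slightly to the clockwise side in this view too. Back off about 2.5°, then partly open to about 50 mm.

Call:
{"fn": "step_arm", "kwargs": {
  "motion": [
    [[0.2,0,0,0,-2.7],[0.2,0,0,0,-2.7],[0.2,0,0,0,-2.7]]
  ]
}}

```text
t: 8.32
tcp_pos: [538.8, 43.3, 175.9]
ee_rot: [-0.001, 0.936, -0.352, 0.001]
wrist_force: [-2.0, 0.2, 0.7]
opening: 42.1
```

Call:
{"fn": "step_arm", "kwargs": {
  "motion": [
    [[-0.2,0,0,0,0],[-0.2,0,0,0,0],[-0.2,0,0,0,0]]
  ]
}}

```text
t: 8.7
tcp_pos: [539.0, 43.3, 176.0]
ee_rot: [-0.001, 0.936, -0.352, 0.002]
wrist_force: [0.1, -1.1, -0.0]
opening: 51.2
```

```bash
python3 - <<'E'
from h import *
s,M=tcp();print(s["tcp_pos"],s["t"],s["wrist_force"],s["moment"],s["opening"],np.degrees(np.arctan2(M[1,0],M[0,0])))
im=optics.read_camera("top");cv2.imwrite("pics/t9.png",cv2.resize(im[205:265,255:320,::-1],None,fx=10,fy=10,interpolation=2))
im=optics.read_camera("wrist");cv2.imwrite("pics/w9.png",im[:,:,::-1])
E
```

```text
[538.97927001  43.27951526 175.98460977] 8.7 [ 0.13430597 -1.11264874 -0.02731839] [0.05352977 0.01866947 0.01127498] 51.173390126610514 -41.26826901746931
```

View pics/t9.png

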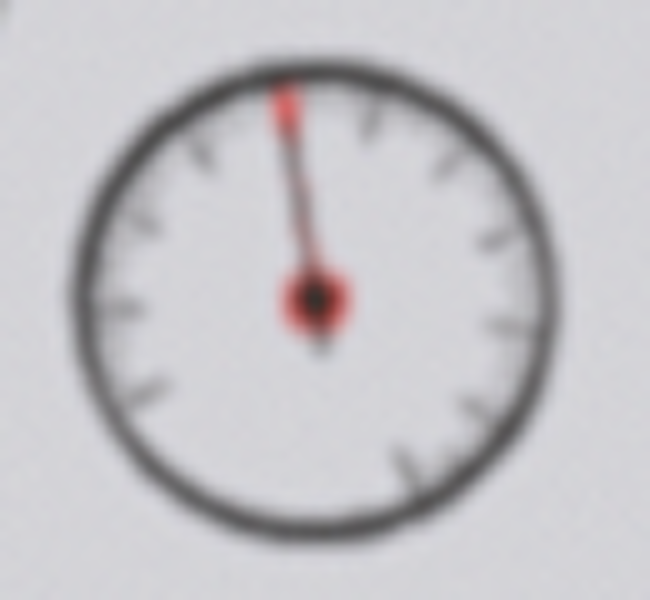

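View pics/w9.png

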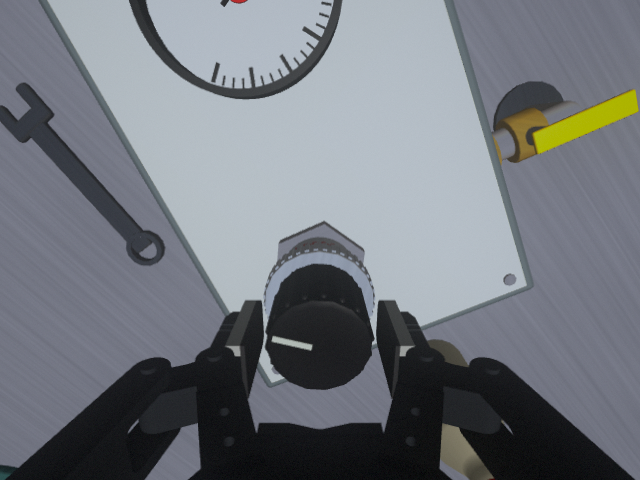

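The needle is now centred on the red marker. Narrow the gap to about 47 mm and lower the fingertips onto the collar ledge.

Call:
{"fn": "step_arm", "kwargs": {
  "motion": [
    [[-0.11,0,0,0,0],[-0.11,0,0,0.006,0],[-0.11,0,0,0.012,0],[-0.11,0,0,0.012,0]]
  ]
}}

```text
t: 9.3
tcp_pos: [538.5, 43.2, 163.2]
ee_rot: [-0.001, 0.936, -0.352, 0.001]
wrist_force: [0.5, 0.2, 0.1]
opening: 47.2
```

Call:
{"fn": "step_arm", "kwargs": {
  "motion": [
    [[-0.11,0,0,0.003,0],[-0.11,0,0,0.005,0]]
  ]
}}

```text
t: 9.55
tcp_pos: [538.6, 43.2, 158.5]
ee_rot: [-0.001, 0.936, -0.352, 0.001]
wrist_force: [-2.6, 0.3, 7.1]
opening: 47.4
```

Contact at TCP z of about 159 mm (7 N). Continue pushing, with home expected near 147 mm.

Call:
{"fn": "step_arm", "kwargs": {
  "motion": [
    [[-0.11,0,0,0.003,0],[-0.11,0,0,0.006,0],[-0.11,0,0,0.008,0]]
  ]
}}

```text
t: 9.93
tcp_pos: [538.6, 43.2, 151.1]
ee_rot: [-0.001, 0.936, -0.352, 0.001]
wrist_force: [-2.2, 0.6, 7.8]
opening: 47.8
```

Call:
{"fn": "step_arm", "kwargs": {
  "motion": [
    [[-0.11,0,0,0.002,0],[-0.11,0,0,0.004,0]]
  ]
}}

```text
t: 10.18
tcp_pos: [538.6, 43.1, 147.8]
ee_rot: [-0.002, 0.936, -0.352, 0.0]
wrist_force: [-2.9, -0.2, 7.5]
opening: 47.5
```

Call:
{"fn": "step_arm", "kwargs": {
  "motion": [
    [[-0.11,0,0,0.002,0],[-0.11,0,0,0.002,0]]
  ]
}}

```text
t: 10.42
tcp_pos: [538.7, 43.1, 147.2]
ee_rot: [-0.002, 0.936, -0.353, -0.0]
wrist_force: [-5.5, 0.7, 16.3]
opening: 47.4
```

Call:
{"fn": "step_arm", "kwargs": {
  "motion": [
    [[-0.11,0,0,0.002,0],[-0.11,0,0,0.002,0]]
  ]
}}

```text
t: 10.68
tcp_pos: [538.7, 43.1, 147.2]
ee_rot: [-0.003, 0.936, -0.353, -0.001]
wrist_force: [-7.5, -0.5, 19.8]
opening: 47.7
```

```bash
python3 - <<'E'
from h import *
s,M=tcp();print(s["tcp_pos"],s["t"],s["wrist_force"],s["moment"],s["opening"],np.degrees(np.arctan2(M[1,0],M[0,0])))
im=optics.read_camera("scene");cv2.imwrite("pics/s10.png",cv2.resize(im[180:290,230:380,::-1],None,fx=5,fy=5,interpolation=2))
im=optics.read_camera("wrist");cv2.imwrite("pics/w10.png",im[:,:,::-1])
E
```

```text
[538.74127695  43.08513283 147.20985128] 10.675 [-7.47331791 -0.53311104 19.78404667] [-0.01288218  1.59597023 -0.0131833 ] 47.68674858859288 -41.29098438303164
```

View pics/s10.png

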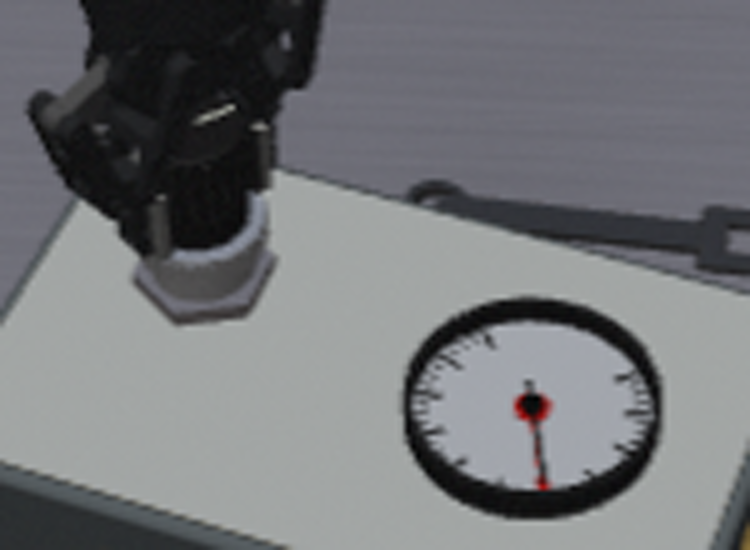

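View pics/w10.png

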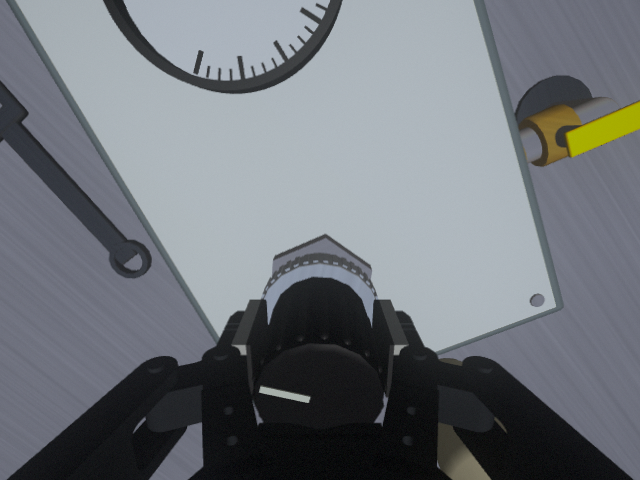

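The tool stopped at 147.2 mm while the force rose from 8 to 20 N, and no red band is visible, so the collar is on its stop. One slightly firmer push, then back off.

Call:
{"fn": "step_arm", "kwargs": {
  "motion": [
    [[-0.11,0,0,0.003,0],[-0.11,0,0,0.003,0]]
  ]
}}

```text
t: 11.02
tcp_pos: [538.9, 43.0, 147.0]
ee_rot: [-0.005, 0.936, -0.353, -0.001]
wrist_force: [-10.2, 0.4, 30.1]
opening: 47.4
```

Call:
{"fn": "step_arm", "kwargs": {
  "motion": [
    [[-0.11,0,0,-0.001,0],[-0.2,0,0,-0.004,0],[-0.3,0,0,-0.01,0]]
  ]
}}

```text
t: 11.4
tcp_pos: [538.6, 42.9, 156.8]
ee_rot: [-0.004, 0.936, -0.353, -0.002]
wrist_force: [0.4, -0.4, -0.1]
opening: 56.0
```

Call:
{"fn": "step_arm", "kwargs": {
  "motion": [
    [[-1,0,0,0,0],[-1,0,0,0,0],[-1,0,0,-0.04,0],[-1,0,0,-0.08,0],[-1,0,0,-0.12,0]]
  ]
}}

```text
t: 12.02
tcp_pos: [538.4, 41.7, 277.7]
ee_rot: [-0.004, 0.936, -0.353, -0.002]
wrist_force: [0.5, 0.4, 0.7]
opening: 85.2
```

```bash
python3 - <<'E'
from h import *
print(delta([578.4,149.3,260]))
E
```

```text
(array([-0.0408292 , -0.10714033,  0.01865934]), None)
```

Call:
{"fn": "step_arm", "kwargs": {
  "motion": [
    [[-1,-0.02,-0.053,0.008,0],[-1,-0.041,-0.107,0.015,0],[-1,-0.041,-0.107,0.018,0],[-1,-0.041,-0.107,0.018,0]]
  ]
}}

```text
t: 12.52
tcp_pos: [577.7, 148.6, 259.9]
ee_rot: [-0.003, 0.936, -0.353, -0.002]
wrist_force: [0.0, -0.9, 0.7]
opening: 85.5
```

```bash
python3 - <<'E'
from h import *
c=optics.calibration("wrist");im=optics.read_camera("wrist");cv2.imwrite("pics/w11.png",im[:,:,::-1])
np.save("w11.npy",c,allow_pickle=True)
im=optics.read_camera("scene");cv2.imwrite("pics/s11.png",im[:,:,::-1])
cv2.imwrite("pics/s11z.png",cv2.resize(im[190:290,230:380,::-1],None,fx=5,fy=5,interpolation=2))
w=cv2.imread("pics/w11.png");cv2.imwrite("pics/w11z.png",cv2.resize(w[110:250,250:390],None,fx=4.2,fy=4.2,interpolation=2))
E
```

```text
(no output)
```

View pics/w11.png

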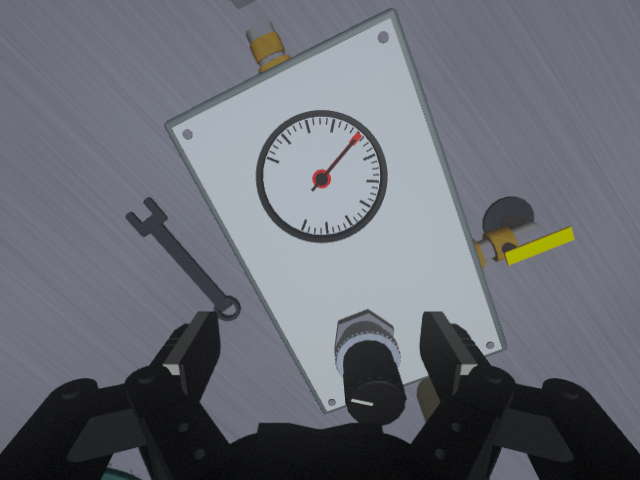

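View pics/w11z.png

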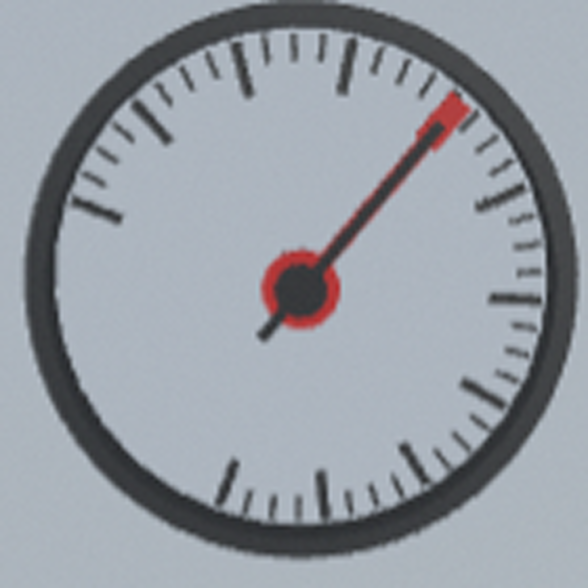

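View pics/s11z.png

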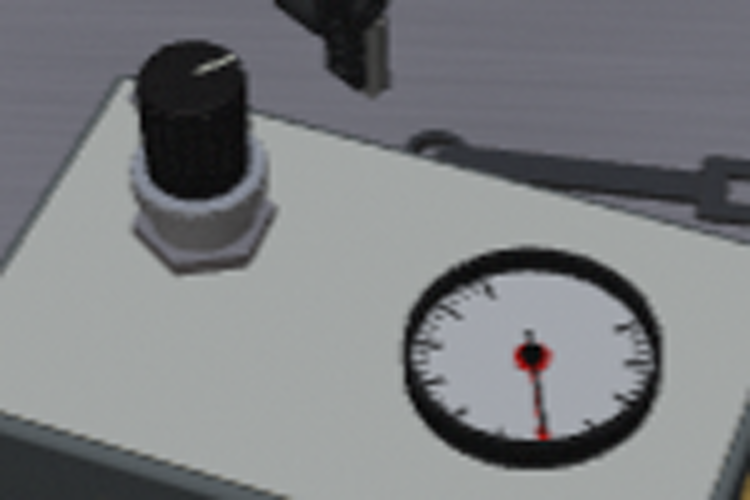

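View pics/s11.png

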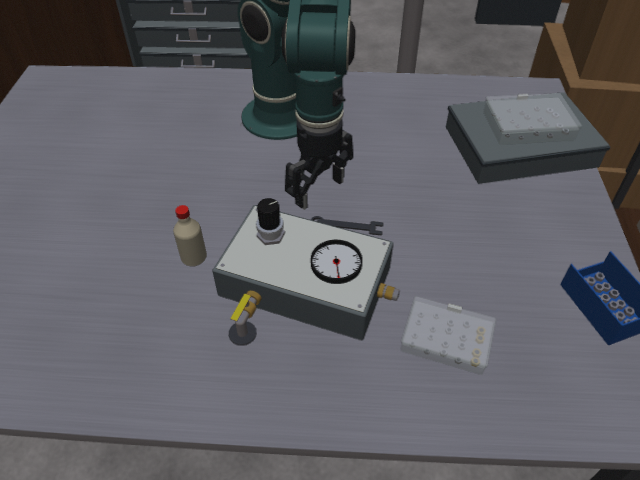

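The red band is covered, the needle is centred on the red marker (tip at zoom (437,128)), and the bystanders sit at their starting pixels. The gripper is clear, so I'm handing in.

```bash
python3 -c "
from cell import ctrl
print(ctrl.finish_job())"
```

```text
the job is handed in; nothing more can be done
None
```

The needle is on the red set marker and the lock collar is fully down. I handed the job in at about 12.6 s, with the gripper open and clear of everything.

- **Knob:** I gripped it at (538, 43) mm and turned it about 113° clockwise. A close wrist view then showed the needle about 1.3° past the marker's centre, so I regripped and backed off about 2.7° of knob.
- **Collar:** I pushed it down on its ledge with part-open fingertips. It stopped after about 12 mm, and did not move further as the force rose from 8 N to 30 N. The force while sliding was only about 8 N, below the 13 N mentioned near the end.
- **Last checks:** The wrist and scene views showed the needle on the marker's centreline, judged by eye without a fresh angle measurement. No red band was visible, and the wrench, bottle and case were at their starting places in the scene image.
- **Disagreements:** My height estimates for the knob top were 3 to 7 mm below the stated 178 mm. The red marker measured about 45 mm long instead of the stated 40 mm. Neither affected the result.

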